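# Move the sweets row to the display rack, mirrored for the customers

### The job

Move the four pieces from the light stock rack into the four bays of the dark display rack, one to a bay, in the reverse order: the piece that stands leftmost on the stock rack goes into the rightmost bay and so on, so that customers across the counter see the row as we see it now. Keep every piece upright the whole time, and leave each one standing flat in the middle of its bay, between the dividers.

Things in the scene. Friction and masses are not known exactly. Their poses are not given: they have to be found in the camera images.
- stock_rack: the light wooden board with a small brass loop handle at each end that holds the row of four at the start; 110 (x) x 410 (y) x 14 mm high. Fixed. Origin: centre of its footprint at counter level; x across the board (away from the robot), y along the row (to the robot's left), z up. Four places at y = -150, -50, +50, +150 mm, each covered by a felt pad whose top is 19 mm above the counter. It may stand in front of or behind the display rack, turned up to about 9 degrees
- display_rack: the dark wooden board, empty at the start; 110 (x) x 410 (y) mm, floor 14 mm above the counter, with five brass dividers 4 mm thick, 10 mm high above the floor and 96 mm long (along x) at y = -200, -100, 0, +100, +200 mm, making four bays centred at y = -150, -50, +50, +150 mm, each 96 mm wide, open to front and back. Fixed. Origin: centre of its footprint at counter level; x across the board (away from the robot), y along the row (to the robot's left), z up
- tin: closed round sweet tin standing on the stock rack, diameter 63 mm, 36 mm high. Origin: centre of its underside, z up its axis. 0.14 kg or so. Best gripped across its diameter, with the fingers in front of and behind it
- ballotin: small box of pralines with a ribbon and a bow on top, on the stock rack: 50 (x) x 64 (y) mm, solid part 52 mm high, with the soft bow 72 mm. Origin: centre of its underside; z up. It stands with its narrow x across the rack. Grip across x, at half its height or lower; about 0.12 kg
- mini_chest: miniature chest with a domed lid (fixed shut), on the stock rack: about 62 (x) x 80 (y) x 62 mm high. Its front and back are upright up to about 30 mm, above which they curve in. Origin: centre of its underside; z up. It stands with its short x across the rack. Grip low across x; about 0.09 kg
- spool: ribbon spool lying flat on its flange, on the stock rack: diameter 63 mm, 24 mm high, with white flanges. Origin: centre of its underside, z up its axis. About 0.035 kg. Grip across the flanges, with the fingers in front of and behind it
- pad_tin: grey felt pad 90 x 90 x 5 mm, glued to the stock rack, on which the tin stands at the start; it stays behind and so marks which place of the stock row the tin came from. Origin: centre of its underside, 14 mm above the counter; axes as the stock rack's
- pad_ballotin: grey felt pad 90 x 90 x 5 mm, glued to the stock rack, on which the ballotin stands at the start; it stays behind and so marks which place of the stock row the ballotin came from. Origin: centre of its underside, 14 mm above the counter; axes as the stock rack's
- pad_mini_chest: grey felt pad 90 x 90 x 5 mm, glued to the stock rack, on which the miniature chest stands at the start; it stays behind and so marks which place of the stock row the miniature chest came from. Origin: centre of its underside, 14 mm above the counter; axes as the stock rack's
- pad_spool: grey felt pad 90 x 90 x 5 mm, glued to the stock rack, on which the spool stands at the start; it stays behind and so marks which place of the stock row the spool came from. Origin: centre of its underside, 14 mm above the counter; axes as the stock rack's

How it is judged:
By the outcome, as a careful person would: the job done as asked, in the order asked, and still so for the second after the job is handed in, with the robot touching nothing.
It also fails if it takes over 93 s, if anything falls off the work surface, if the arm or the gripper's body presses on something with over 40 N, if the wrist force passes 120 N, or if a joint passes its speed limit or range.

### The arm

A 6-joint arm with a two-finger parallel gripper is mounted at the origin on a cart in front of the work surface, level with it; the furniture and walls round the work are solid. World frame = base frame: x ahead of the robot, y to its left, z up, the work surface at z = 0. Lengths are in m, angles in rad, forces in N, time in s.
With the tool pointing down it reaches from about 0.3 to 0.875 m from the base axis. Payload 4.2 kg.
Tool frame: the origin (TCP) lies midway between the tips of the shut fingers; the grasp point (between the pads) lies 19 mm behind it; z points along the fingers, y is the line along which they close (so a half turn about z gives the same grasp; the last joint's range is limited). The gripper opens to 85 mm and grips with 20 to 120 N. Pads are 22 mm wide; open, the fingers measure 114 mm over their backs; the gripper's body (76 mm by 85 mm) begins 54 mm behind the grasp point. The pads swing forward as they close: fully open they stand 13 mm farther back than shut.
Start: joints at [-1.309, 0.32, 1.565, -0, 1.257, -0.02], TCP at [0.16, -0.552, 0.207] pointing down, gripper open.
Joint ranges: [-3.11, 3.11], [-0.84, 2.01], [0.21, 2.61], [-1.34, 4.49], [0.05, 2.63], [-2.56, 2.56]. Speed limits (rad/s): [2.57, 2.57, 3.14, 3.14, 3.14, 3.14].

### API

Orientations are given as a unit quaternion [w, x, y, z].
In Python, from workcell import * gives the robot as it stands. The module is installed in compiled form; this text tells all that it offers.
- The arm moves only by the shell command python3 -m pendant 'ROWS'. ROWS is a JSON object of lists of equal length, an entry for each row: "jaw": the finger opening in mm, from 0 to 85.4; "dp": the shift along the tool's x, y, z in mm, a list of three; "turn": the turn about the tool's z in rad. In form: {"jaw": [jaw, ...], "dp": [[x, y, z], ...], "turn": [turn, ...]}. A call has exactly 5 rows; each row is the pose to reach, as a shift and turn from the pose commanded when the call began, along the tool's axes at that moment; what a row does not reach only later rows make up. A row lasts 1/10 s, in which the tool goes at most 50 mm and 8.59 degrees, less where a joint would pass 70% of its speed; a pose out of reach is approached as far as the arm can. A call with a gripper value outside its range is refused whole. The fingers move at their own pace and stop on an object; the grip force is fixed at half the most. Time passes only in rows, so rows that repeat a pose let the fingers close, or fill a call up. It gives the time, the measured TCP pose, the force, the opening and the grip force at its end, in the units of the state.
- state(): the state, without advancing time (a new reading comes with each control period).
- camera(name): name is "scene" or "top"; returns a dict with "frame" (384x512x3 uint8, blue, green, red), "range_z" (384x512 float32, m along the optical axis (not along the pixel's ray), 0 where there is no reading), "K" (3x3 intrinsics, pixels), "rvec" (rotation vector, rad) and "tvec" (3), from world to camera coordinates, as OpenCV has them. Camera axes: x right, y down, z forward; pixel columns grow to the right and rows downward; lengths in m; the calibration is good to about 2 mm. A picture is of the moment at which its call begins.
- hand_in(): hands the job in; it is judged then, once.
The state is a dict: "time_s": time; "qpos": joint angles; "qvel": joint speeds; "effort": joint torques, N m; "tcp_pos": TCP position; "eef_rot": TCP orientation; "ft_force": force on the tool from outside, world axes, zero at the start; "moment": the same for the moment, N m; "finger_gap": finger opening in m; "finger_force": force on a finger pad.
Only numpy, scipy, OpenCV 4.12 (cv2) and the standard library are available. Lean on these libraries where they do the work, as an engineer would, in place of code of your own. Each camera call takes 0.05 s, during which the arm holds its last target. There are 200 camera calls.

## Working session

There is one attempt and no reset: what is moved stays moved. The work goes in short steps, Python scripts to look and compute and a shell command to move; the robot and the scene stay as the last step left them, time stands still between calls to the robot, and variables do not carry over. Pictures are saved under pics/ and viewed, at most 14 in all, crops included, and the job is handed in when it is done.

```bash
mkdir -p pics
cat > h.py <<'E'
from workcell import *
import numpy as np, cv2, json
def snap(n,f=None):
    c=camera(n)
    if f: cv2.imwrite('pics/'+f,c['frame'])
    np.savez(n+'.npz',**{k:np.asarray(c[k]) for k in c}); return c
def cloud(c):
    K=c['K'];R=cv2.Rodrigues(np.array(c['rvec'],float))[0];t=np.array(c['tvec']).reshape(3)
    z=c['range_z'];v,u=np.mgrid[:z.shape[0],:z.shape[1]]
    p=np.stack([(u-K[0,2])/K[0,0]*z,(v-K[1,2])/K[1,1]*z,z],-1)
    return (p-t)@R
E
python3 - <<'E'
from h import *
print({k:np.round(v,3) for k,v in state().items()})
for n in('scene','top'):
    c=snap(n,n+'0.png'); print(n,c['K'],c['rvec'],c['tvec'])
E
```

```text
{'time_s': np.float64(0.0), 'qpos': array([-1.309,  0.32 ,  1.566, -0.   ,  1.257, -0.02 ]), 'qvel': array([-0.001, -0.001, -0.001,  0.001,  0.   , -0.001]), 'effort': array([ 1.0000e-03, -4.1553e+01, -2.3416e+01,  0.0000e+00,  8.0000e-03,
       -0.0000e+00]), 'tcp_pos': array([ 0.16 , -0.552,  0.206]), 'eef_rot': array([-0.001,  0.99 ,  0.14 , -0.   ]), 'ft_force': array([ 0.166, -0.35 , -0.14 ]), 'moment': array([ 0.019, -0.005,  0.04 ]), 'finger_force': np.float64(0.0), 'finger_gap': np.float64(0.085)}
scene [[401.38042776   0.         251.97257336]
 [  0.         401.38042776 192.39380346]
 [  0.           0.           1.        ]] [ 0.9022719  -2.43645209  1.13269249] [0.40454596 0.27577358 0.60092386]
top [[473.87810345   0.         254.19485722]
 [  0.         473.87810345 188.62769469]
 [  0.           0.           1.        ]] [ 2.18611797 -2.13541835  0.14348566] [-0.06630729  0.53718643  0.83969307]
```

View pics/top0.png

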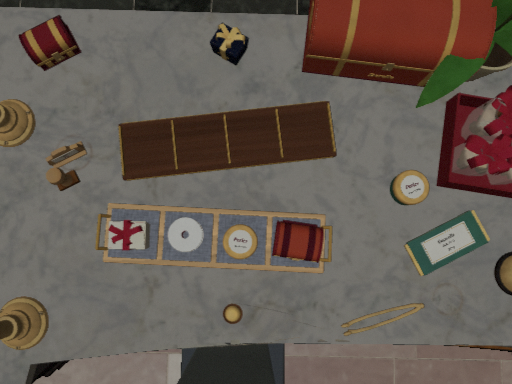

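View pics/scene0.png

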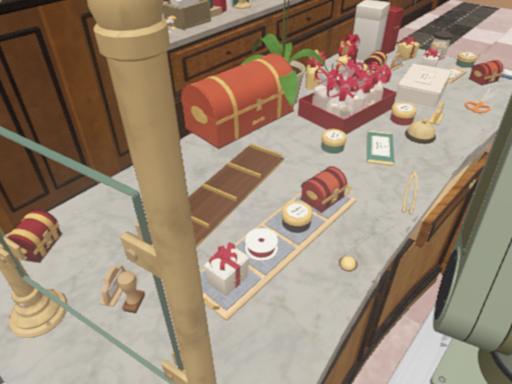

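The top view shows the stock rack nearer the robot, with ballotin (126,235), spool (185,235), tin (240,241) and chest (299,240) from left to right. The empty display rack is behind it, with corners around (119,124), (330,101), (335,156) and (125,178). There are posts with a glass pane at the left.

```bash
cat > meas.py <<'E'
from h import *
c=dict(np.load('top.npz')); P=cloud(c)
for n,(u,v) in dict(ballotin=(126,235),spool=(185,235),tin=(240,241),chest=(299,240)).items():
    w=P[v-33:v+34,u-32:u+33].reshape(-1,3)
    lo={'ballotin':.03,'spool':.03,'tin':.03,'chest':.03}[n]
    q=w[(w[:,2]>lo)]; top=np.percentile(q[:,2],95)
    s=q[q[:,2]>(top-.006 if n in('spool','tin') else .045)]
    r=cv2.minAreaRect((s[:,:2]*1000).astype(np.float32))
    print(n,len(s),'top',round(top,3),'rect',np.round(r[0],1),np.round(r[1],1),round(r[2],1),'mean',np.round(s.mean(0),4))
def at(u,v,h):  # ray to height
    K=c['K'];R=cv2.Rodrigues(c['rvec'])[0];t=c['tvec'].reshape(3)
    d=R.T@np.array([(u-K[0,2])/K[0,0],(v-K[1,2])/K[1,1],1]);o=-R.T@t
    return o+d*(h-o[2])/d[2]
print('disp');D=[at(u,v,.014) for u,v in((119,124),(331,101),(336,156),(124,179))]
S=[at(u,v,.014) for u,v in((107,204),(326,214),(323,272),(103,262))]
for A in(D,S):
    A=np.array(A); print(np.round(A,3).tolist(),'c',np.round(A.mean(0),4)); y=A[0]-A[1]+A[3]-A[2]; print('yaw',np.degrees(np.arctan2(-y[0],y[1])),np.linalg.norm(y)/2)
# high stuff map
print('tall near:'); 
for v in range(10,384,24): print(v,[int(1000*z) for z in P[v,::32,2]])
for v in (10,190,340): print(v,np.round(P[v,[5,256,500]],2).tolist())
E
python3 meas.py; python3 -c "
import cv2;i=cv2.imread('pics/top0.png')[90:285,90:345];cv2.imwrite('pics/crop.png',cv2.resize(i,None,fx=3,fy=3,interpolation=2)[:600,:800])"
```

```text
ballotin 1125 top 0.09 rect [451.2  75.9] [ 50.2 246. ] 1.9 mean [0.4478 0.1601 0.0875]
spool 892 top 0.045 rect [455.4  27.1] [ 61.4 145.8] 4.2 mean [0.4516 0.0663 0.0627]
tin 965 top 0.056 rect [442.  -30.4] [60.2 60.6] 1.3 mean [ 0.4413 -0.0308  0.0696]
chest 1764 top 0.082 rect [ 447.5 -112. ] [123.3  67.8] 83.2 mean [ 0.4445 -0.1317  0.0813]
disp
[[0.659, 0.208, 0.014], [0.715, -0.198, 0.014], [0.607, -0.208, 0.014], [0.553, 0.192, 0.014]] c [ 0.6339 -0.0018  0.014 ]
yaw 7.764460789864693 0.4067398283249594
[[0.505, 0.221, 0.014], [0.496, -0.19, 0.014], [0.389, -0.184, 0.014], [0.398, 0.222, 0.014]] c [0.4472 0.0172 0.014 ]
yaw -1.2742566115062217 0.4084886902290622
tall near:
10 [-5, -4, -5, -2, -3, -898, -903, -903, -900, -901, 149, 154, 151, 153, 154, 153]
34 [-3, 62, 58, -5, -4, -4, -1, 63, -2, -7, 128, 135, 137, 139, 144, 149]
58 [-4, 50, 9, -3, -3, -2, -3, 6, -2, -3, 77, 88, 99, 111, 123, 124]
82 [-3, -2, -1, -3, -5, -4, -3, -6, -2, -4, -1, -4, -2, 13, 112, -4]
106 [63, -6, -4, -5, -4, -2, -3, -4, -1, 12, 12, -4, -6, 73, 12, 31]
130 [35, 7, -5, -5, 14, 12, 12, 14, 13, 12, 
[... 244 characters left out ...]
, -3, 88, 11, 41, 17, 16, 73, 15, -5, -3, -2, 8, 9]
250 [-3, -3, -2, -3, 17, 11, 21, 16, 20, 75, 78, -4, -6, 9, 7, -3]
274 [-1, -4, 0, -4, -3, -3, -1, -4, -5, -3, -5, -3, -5, -5, -4, -3]
298 [-4, 6, -2, -2, -2, -2, -1, -4, -3, -1, -3, -6, -4, -1, 0, -6]
322 [92, 27, -2, -3, -7, 0, -2, -2, -1, -4, -4, 10, 5, -6, -2, -3]
346 [0, 8, -1, -1, -4, 1, 0, -698, -715, -901, -895, -902, -901, -899, -902, -88]
370 [-2, -19, -896, -897, -898, -897, -394, -397, -403, -903, -902, -896, -907, -904, -900, -899]
10 [[0.89, 0.46, -0.01], [1.38, -0.05, -0.9], [0.84, -0.46, 0.14]]
190 [[0.53, 0.42, -0.0], [0.54, -0.06, -0.0], [0.54, -0.5, 0.05]]
340 [[0.27, 0.36, 0.06], [0.26, -0.06, -0.0], [0.27, -0.52, -0.0]]
```

View pics/crop.png

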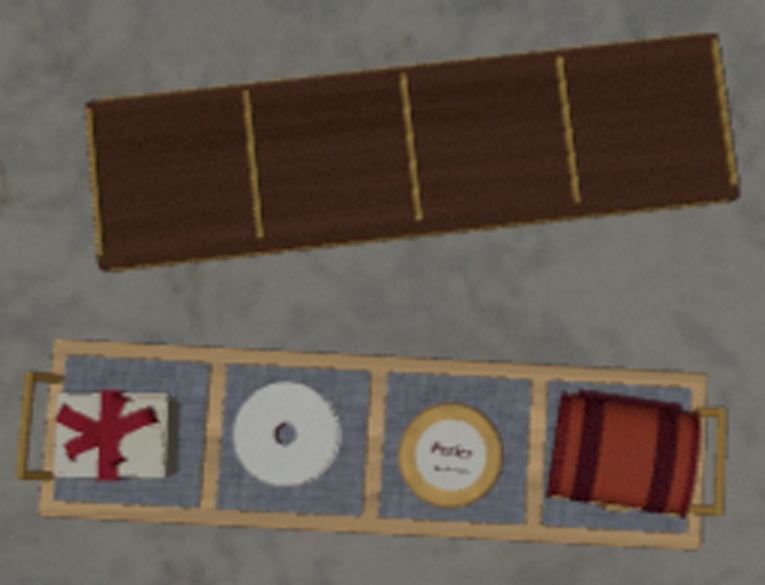

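The crop shows the five dividers, the four bays, and the chest turned slightly more than its rack. Next step is precise fits.

```bash
cat > m2.py <<'E'
from h import *
c=dict(np.load('top.npz')); P=cloud(c)
def at(u,v,h):
    K=c['K'];R=cv2.Rodrigues(c['rvec'])[0];t=c['tvec'].reshape(3)
    d=R.T@np.array([(u-K[0,2])/K[0,0],(v-K[1,2])/K[1,1],1]);o=-R.T@t
    return (o+d*(h-o[2])/d[2])
def cr(x,y,h): return at((x+.5)/3-.5+90,(y+.5)/3-.5+90,h)[:2]
def fit(M,W):
    M=np.array(M);W=np.array(W);m,w=M.mean(0),W.mean(0);H=(M-m).T@(W-w)
    a=np.arctan2(H[0,1]-H[1,0],H[0,0]+H[1,1]);R=np.array([[np.cos(a),-np.sin(a)],[np.sin(a),np.cos(a)]])
    o=w-R@m; e=W-(M@R.T+o); return o,a,R,np.abs(e).max()
far=[(91,108),(247,92),(404,73),(560,57),(716,40)];near=[(100,256),(260,237),(418,219),(577,202),(735,186)]
ys=[.2,.1,0,-.1,-.2]
o,a,R,e=fit([(.048,y) for y in ys]+[(-.048,y) for y in ys],[cr(*p,.024) for p in far+near])
print('display',o.round(4),np.degrees(a).round(2),'err',e.round(4))
for y in(.15,.05,-.05,-.15): print('bay',y,(o+R@[0,y]).round(4))
so,sa,SR,e=fit([(.055,.205),(.055,-.205),(-.055,-.205),(-.055,.205)],[cr(*p,.014) for p in((54,340),(707,376),(699,548),(40,515))])
print('stock',so.round(4),np.degrees(sa).round(2),e.round(4))
for n,y,z0,z1 in(('ballotin',.15,.060,.071),('spool',.05,.034,.048),('tin',-.05,.046,.06),('chest',-.15,.040,.085)):
    q=so+SR@[0,y]; m=(np.hypot(P[...,0]-q[0],P[...,1]-q[1])<.055)&(P[...,2]>z0-.0)&(P[...,2]<z1)
    s=P[m]; r=cv2.minAreaRect((s[:,:2]*1000).astype(np.float32))
    lo,hi=np.percentile(s,[1,99],axis=0)
    print(n,len(s),'place',q.round(4),'rect',np.round(r[0],1),np.round(r[1],1),round(r[2],1),'bbox mid',((lo+hi)/2).round(4),(hi-lo).round(4))
print('chest top edges', [cr(*p,.02+.03).round(4).tolist() for p in((550,492),(684,515))], 'ballotin',[cr(*p,.071).round(4).tolist() for p in((58,393),(166,393),(168,477),(55,477))])
E
python3 m2.py
```

```text
display [0.634 0.   ] 7.78 err 0.0021
bay 0.15 [0.6136 0.1486]
bay 0.05 [0.6272 0.0496]
bay -0.05 [ 0.6407 -0.0495]
bay -0.15 [ 0.6543 -0.1486]
stock [0.4474 0.0174] -1.68 0.0021
ballotin 185 place [0.4518 0.1673] rect [447.6 166. ] [48.8 65.2] 1.1 bbox mid [0.4482 0.1663 0.0659] [0.0483 0.0648 0.0101]
spool 911 place [0.4488 0.0674] rect [452.3  69.1] [61.3 61.6] 3.0 bbox mid [0.4523 0.0692 0.0424] [0.0578 0.0581 0.0071]
tin 965 place [ 0.4459 -0.0326] rect [441.9 -30.4] [60.2 60.6] 1.4 bbox mid [ 0.4412 -0.0305  0.0537] [0.0582 0.0574 0.007 ]
chest 1749 place [ 0.443  -0.1325] rect [ 445.  -132.5] [82.  67.8] 83.2 bbox mid [ 0.4453 -0.1324  0.0668] [0.0674 0.0822 0.0319]
chest top edges [[0.4208, -0.0897], [0.4091, -0.1693]] ballotin [[0.4715, 0.1985], [0.473, 0.1358], [0.4246, 0.1322], [0.4231, 0.1972]]
```

```bash
cat > go.py <<'E'
from h import *; import sys
from scipy.spatial.transform import Rotation as Rn
s=state(); w,x,y,z=s['eef_rot']; R=Rn.from_quat([x,y,z,w]).as_matrix()
yaw=np.degrees(np.arctan2(R[1,1],R[0,1]))
print('t',round(float(s['time_s']),2),'tcp',np.round(s['tcp_pos'],4),'yaw',yaw.round(2),'tilt',np.degrees(np.arccos(-R[2,2])).round(2),'gap',round(float(s['finger_gap'])*1000,1),'F',np.round(s['ft_force'],1),round(float(s['finger_force']),1),'q',np.round(s['qpos'],2))
a=[float(v) for v in sys.argv[1:]]
while a:
    g,a=a[:4],a[4:]; d=R.T@(np.array(g[:3])-s['tcp_pos'])*1000
    print('dp',d.round(1),'turn',np.radians(yaw-g[3]).round(3))
E
python3 go.py .445 -.1325 .2 -7
```

```text
t 0.1 tcp [ 0.1598 -0.5519  0.206 ] yaw -73.86 tilt 0.09 gap 85.3 F [ 0.1  0.6 -0.4] 0.0 q [-1.31  0.32  1.57 -0.    1.26 -0.02]
dp [ 390.6 -323.5    6.5] turn -1.167
```

```bash
python3 -m pendant '{"jaw":[85,85,85,85,85],"dp":[[20,-16,0],[55,-45,0],[90,-75,0],[125,-104,0],[160,-133,0]],"turn":[-0.1,-0.22,-0.34,-0.46,-0.58]}'; python3 go.py .445 -.1325 .2 -7
```

```text
time_s: 0.6
tcp_pos: [0.2771, -0.3783, 0.2064]
eef_rot: [-0.0, 0.908, 0.42, 0.0]
ft_force: [1.5, 0.6, 0.3]
finger_gap: 0.0852
finger_force: 0.0
t 0.6 tcp [ 0.2771 -0.3783  0.2064] yaw -40.38 tilt 0.03 gap 85.2 F [1.5 0.6 0.3] 0.0 q [-0.96  0.15  1.79  0.    1.2  -0.26]
dp [296.1 -31.4   6.5] turn -0.583
```

```bash
python3 -m pendant '{"jaw":[85,85,85,85,85],"dp":[[45,-5,0],[90,-10,0],[135,-15,0],[180,-20,0],[215,-23,0]],"turn":[-0.12,-0.24,-0.36,-0.48,-0.584]}'; python3 go.py .445 -.1325 .1 -7
```

```text
time_s: 1.1
tcp_pos: [0.3998, -0.1997, 0.2066]
eef_rot: [-0.0, 0.748, 0.664, 0.0]
ft_force: [0.4, -0.3, -1.1]
finger_gap: 0.085
finger_force: 0.0
t 1.1 tcp [ 0.3998 -0.1997  0.2066] yaw -6.84 tilt 0.03 gap 85.0 F [ 0.4 -0.3 -1.1] 0.0 q [-0.49  0.12  1.84  0.    1.19 -0.37]
dp [ 72.   36.9 106.6] turn 0.003
```

```bash
python3 -m pendant '{"jaw":[85,85,85,85,85],"dp":[[24,12,20],[48,25,45],[72,37,70],[72,37,80],[72,37,80]],"turn":[0,0,0,0,0]}'; python3 go.py .445 -.1325 .014 -7
python3 - <<'E'
from h import *
a=snap('top')['frame'];b=snap('scene')['frame']
cv2.imwrite('pics/a1.png',np.hstack([cv2.resize(a[130:330,200:400],(400,400)),cv2.resize(b[130:330,200:400],(400,400))]))
E
```

```text
time_s: 1.6
tcp_pos: [0.4435, -0.1345, 0.1251]
eef_rot: [-0.002, 0.749, 0.662, -0.001]
ft_force: [0.1, -0.4, 0.1]
finger_gap: 0.0844
finger_force: 0.0
t 1.6 tcp [ 0.4435 -0.1345  0.1251] yaw -7.07 tilt 0.25 gap 84.4 F [ 0.1 -0.4  0.1] 0.0 q [-0.32  0.22  1.93 -0.    0.99 -0.2 ]
dp [  2.1   1.7 111.1] turn -0.001
```

View pics/a1.png

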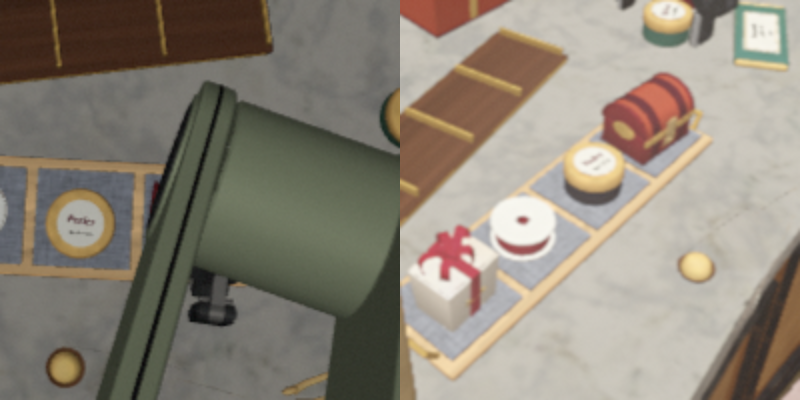

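The top camera is blocked by the arm. In the scene view, on the right, all pieces are undisturbed and the fingers are above the crop. I'll descend in steps and watch the force.

```bash
python3 -m pendant '{"jaw":[85,85,85,85,85],"dp":[[1,1,25],[1,1,50],[1,1,70],[1,1,75],[1,1,75]],"turn":[0,0,0,0,0]}'; python3 go.py .445 -.1325 .015 -7;  python3 -c "
from h import *
b=snap('scene')['frame'];cv2.imwrite('pics/a2.png',cv2.resize(b[110:260,230:430],(800,600)))"
```

```text
time_s: 2.2
tcp_pos: [0.446, -0.135, 0.0521]
eef_rot: [0.0, 0.75, 0.661, 0.0]
ft_force: [0.2, -0.1, 0.3]
finger_gap: 0.0849
finger_force: 0.0
t 2.2 tcp [ 0.446  -0.135   0.0521] yaw -7.23 tilt 0.02 gap 84.9 F [ 0.2 -0.1  0.3] 0.0 q [-0.32  0.32  2.02 -0.    0.8  -0.19]
dp [ 2.4 -1.3 37.1] turn -0.004
```

View pics/a2.png

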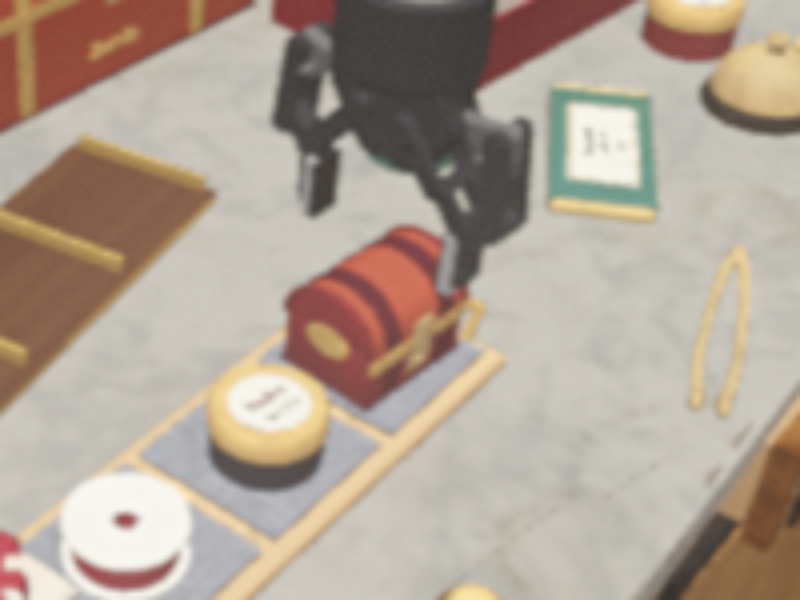

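Fingers straddle the chest, with the near tip at (458,285) and the far tip at (318,210). Descend and close.

```bash
python3 -m pendant '{"jaw":[85,85,85,85,85],"dp":[[2,-1,12],[2,-1,24],[2,-1,34],[2,-1,37],[2,-1,37]],"turn":[0,0,0,0,0]}'; python3 -m pendant '{"jaw":[70,55,50,50,50],"dp":[[0,0,0],[0,0,0],[0,0,0],[0,0,0],[0,0,0]],"turn":[0,0,0,0,0]}'; python3 go.py .445 -.1325 .015 -7
```

```text
time_s: 2.75
tcp_pos: [0.4454, -0.1323, 0.0149]
eef_rot: [0.0, 0.75, 0.661, 0.0]
ft_force: [0.4, -0.1, -0.3]
finger_gap: 0.085
finger_force: 0.0
time_s: 3.25
tcp_pos: [0.4459, -0.1324, 0.0156]
eef_rot: [0.001, 0.75, 0.662, 0.0]
ft_force: [0.0, 0.2, 4.9]
finger_gap: 0.0585
finger_force: 64.7
t 3.25 tcp [ 0.4459 -0.1324  0.0156] yaw -7.16 tilt 0.1 gap 58.5 F [0.  0.2 4.9] 64.7 q [-0.31  0.37  2.07 -0.    0.7  -0.19]
dp [-0.2 -0.9  0.6] turn -0.003
```

```bash
python3 -m pendant '{"jaw":[50,50,50,50,50],"dp":[[0,0,-10],[0,0,-30],[0,0,-60],[0,0,-85],[0,0,-100]],"turn":[0,0,0,0,0]}'; python3 go.py .6136 .1486 .115 7.78
```

```text
time_s: 3.75
tcp_pos: [0.446, -0.1324, 0.1172]
eef_rot: [0.002, 0.75, 0.662, 0.001]
ft_force: [0.0, 0.2, -1.2]
finger_gap: 0.0584
finger_force: 64.7
t 3.75 tcp [ 0.446  -0.1324  0.1172] yaw -7.16 tilt 0.2 gap 58.4 F [ 0.   0.2 -1.2] 64.7 q [-0.31  0.23  1.94 -0.    0.97 -0.19]
dp [299.7 131.2   2.5] turn -0.261
```

```bash
python3 -m pendant '{"jaw":[50,50,50,50,50],"dp":[[12,5,0],[38,17,0],[70,31,0],[104,45,0],[138,60,0]],"turn":[0,0,0,0,0]}'; python3 -m pendant '{"jaw":[50,50,50,50,50],"dp":[[34,15,0],[68,30,0],[102,45,0],[132,59,0],[150,66,0]],"turn":[-0.04,-0.1,-0.16,-0.22,-0.26]}';  python3 -m pendant '{"jaw":[50,50,50,50,50],"dp":[[0,0,0],[0,0,0],[0,0,0],[0,0,0],[0,0,0]],"turn":[0,0,0,0,0]}'; python3 go.py .6136 .1486 .012 7.78
```

```text
time_s: 4.25
tcp_pos: [0.5219, -0.0006, 0.1137]
eef_rot: [-0.001, 0.75, 0.662, -0.001]
ft_force: [-0.6, -0.7, -0.3]
finger_gap: 0.0584
finger_force: 64.7
time_s: 4.75
tcp_pos: [0.6066, 0.1413, 0.1132]
eef_rot: [-0.001, 0.656, 0.754, -0.0]
ft_force: [0.4, -0.2, -0.7]
finger_gap: 0.058
finger_force: 64.7
time_s: 5.25
tcp_pos: [0.6058, 0.1371, 0.1149]
eef_rot: [0.0, 0.658, 0.753, -0.0]
ft_force: [0.3, -0.6, -0.8]
finger_gap: 0.0583
finger_force: 64.7
t 5.25 tcp [0.6058 0.1371 0.1149] yaw 7.66 tilt 0.01 gap 58.3 F [ 0.3 -0.6 -0.8] 64.7 q [ 0.2   0.46  1.59 -0.    1.1   0.07]
dp [ 10.3   9.3 102.9] turn -0.002
```

```bash
python3 -m pendant '{"jaw":[50,50,50,50,50],"dp":[[5,5,10],[10,9,30],[10,9,50],[10,9,65],[10,9,70]],"turn":[0,0,0,0,0]}'; python3 go.py .6136 .1486 .0105 7.78; python3 -c "
from h import *
c=snap('scene');b=c['frame'];cv2.imwrite('pics/a3.png',cv2.resize(b[110:290,120:360],(800,600)))"
```

```text
time_s: 5.75
tcp_pos: [0.6124, 0.1488, 0.0422]
eef_rot: [-0.001, 0.658, 0.753, -0.002]
ft_force: [-0.6, -1.2, -1.3]
finger_gap: 0.0582
finger_force: 64.6
t 5.75 tcp [0.6124 0.1488 0.0422] yaw 7.72 tilt 0.23 gap 58.2 F [-0.6 -1.2 -1.3] 64.6 q [0.22 0.54 1.64 0.   0.96 0.09]
dp [-0.4  1.3 31.7] turn -0.001
```

View pics/a3.png

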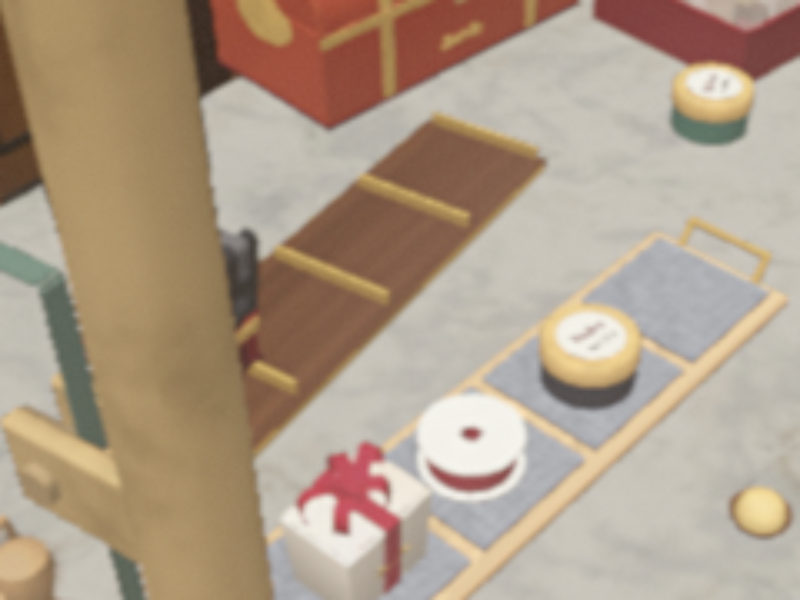

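The post hides the left bay. The chest is held at the edge of it, and the other pieces are untouched. Lower by force.

```bash
python3 -m pendant '{"jaw":[50,50,50,50,50],"dp":[[0,0,8],[0,0,16],[0,0,23],[0,0,28],[0,0,30]],"turn":[0,0,0,0,0]}';  python3 go.py .6136 .1486 .0105 7.78
```

```text
time_s: 6.3
tcp_pos: [0.6134, 0.1489, 0.0141]
eef_rot: [-0.0, 0.658, 0.753, -0.0]
ft_force: [-0.3, -0.0, -1.6]
finger_gap: 0.0582
finger_force: 64.7
t 6.3 tcp [0.6134 0.1489 0.0141] yaw 7.73 tilt 0.05 gap 58.2 F [-0.3 -0.  -1.6] 64.7 q [ 0.22  0.57  1.67 -0.    0.9   0.09]
dp [-0.3  0.2  3.6] turn -0.001
```

```bash
python3 -m pendant '{"jaw":[50,50,50,50,50],"dp":[[0,0,1],[0,0,2],[0,0,3],[0,0,4],[0,0,4]],"turn":[0,0,0,0,0]}';  python3 go.py .6136 .1486 .0105 7.78
```

```text
time_s: 6.8
tcp_pos: [0.6138, 0.1491, 0.0108]
eef_rot: [0.0, 0.658, 0.753, 0.0]
ft_force: [-0.1, 0.1, -0.7]
finger_gap: 0.0582
finger_force: 64.7
t 6.8 tcp [0.6138 0.1491 0.0108] yaw 7.73 tilt 0.01 gap 58.2 F [-0.1  0.1 -0.7] 64.7 q [ 0.22  0.58  1.67 -0.    0.89  0.09]
dp [-0.4 -0.2  0.3] turn -0.001
```

```bash
python3 -m pendant '{"jaw":[50,50,50,50,50],"dp":[[0,0,0.5],[0,0,1],[0,0,1.5],[0,0,1.5],[0,0,1.5]],"turn":[0,0,0,0,0]}';  python3 -m pendant '{"jaw":[60,64,70,78,85],"dp":[[0,0,0],[0,0,0],[0,0,0],[0,0,0],[0,0,0]],"turn":[0,0,0,0,0]}'; python3 -m pendant '{"jaw":[85,85,85,85,85],"dp":[[0,0,0],[0,0,-20],[0,0,-55],[0,0,-90],[0,0,-110]],"turn":[0,0,0,0,0]}'; python3 go.py .442 -.0305 .11 0
```

```text
time_s: 7.3
tcp_pos: [0.6138, 0.149, 0.0107]
eef_rot: [0.0, 0.658, 0.753, 0.0]
ft_force: [-3.1, -0.6, 7.0]
finger_gap: 0.0583
finger_force: 65.6
time_s: 7.8
tcp_pos: [0.6137, 0.149, 0.009]
eef_rot: [-0.0, 0.658, 0.753, -0.0]
ft_force: [0.1, -0.2, 1.0]
finger_gap: 0.0848
finger_force: 0.0
time_s: 8.3
tcp_pos: [0.615, 0.1493, 0.1222]
eef_rot: [0.001, 0.658, 0.753, 0.002]
ft_force: [0.7, -0.3, 0.1]
finger_gap: 0.0847
finger_force: 0.0
t 8.3 tcp [0.615  0.1493 0.1222] yaw 7.73 tilt 0.25 gap 84.7 F [ 0.7 -0.3  0.1] 0.0 q [ 0.22  0.47  1.55 -0.    1.12  0.09]
dp [-154.9 -195.6   11.4] turn 0.135
```

Contact came at the expected height. On to the tin.

```bash
python3 -m pendant '{"jaw":[85,85,85,85,85],"dp":[[-25,-32,0],[-60,-75,0],[-95,-120,0],[-130,-165,0],[-155,-196,0]],"turn":[0.02,0.05,0.09,0.12,0.135]}'; python3 -m pendant '{"jaw":[85,85,85,85,85],"dp":[[0,0,0],[0,0,10],[0,0,30],[0,0,50],[0,0,55]],"turn":[0,0,0,0,0]}'; python3 go.py .442 -.0305 .016 0
```

```text
time_s: 8.8
tcp_pos: [0.4452, -0.0253, 0.1193]
eef_rot: [0.0, 0.707, 0.707, 0.0]
ft_force: [1.7, -0.7, 0.6]
finger_gap: 0.0849
finger_force: 0.0
time_s: 9.3
tcp_pos: [0.4463, -0.0233, 0.062]
eef_rot: [-0.001, 0.707, 0.708, -0.001]
ft_force: [-0.2, 0.1, 0.5]
finger_gap: 0.085
finger_force: 0.0
t 9.3 tcp [ 0.4463 -0.0233  0.062 ] yaw 0.08 tilt 0.21 gap 85.0 F [-0.2  0.1  0.5] 0.0 q [-0.08  0.28  2.05  0.    0.82 -0.08]
dp [-7.2 -4.1 46. ] turn 0.001
```

```bash
python3 -m pendant '{"jaw":[85,85,85,85,85],"dp":[[-5,-3,0],[-7,-4,8],[-7,-4,24],[-7,-4,40],[-7,-4,46]],"turn":[0,0,0,0,0]}'; python3 -m pendant '{"jaw":[70,58,50,50,50],"dp":[[-0,0,0],[0,0,0],[0,0,0],[0,0,0],[0,0,0]],"turn":[0,0,0,0,0]}'; python3 -m pendant '{"jaw":[50,50,50,50,50],"dp":[[0,0,0],[0,0,-10],[0,0,-35],[0,0,-60],[0,0,-70]],"turn":[0,0,0,0,0]}'; python3 go.py .6272 .0496 .09 7.78
```

```text
time_s: 9.8
tcp_pos: [0.4424, -0.0313, 0.0174]
eef_rot: [-0.0, 0.707, 0.707, -0.0]
ft_force: [-0.6, -0.5, -0.2]
finger_gap: 0.0849
finger_force: 0.0
time_s: 10.3
tcp_pos: [0.4433, -0.0313, 0.0194]
eef_rot: [0.001, 0.707, 0.707, 0.001]
ft_force: [-1.5, 0.1, 5.8]
finger_gap: 0.0594
finger_force: 63.4
time_s: 10.8
tcp_pos: [0.4446, -0.0314, 0.091]
eef_rot: [0.002, 0.707, 0.707, 0.002]
ft_force: [0.4, -0.3, -2.1]
finger_gap: 0.0593
finger_force: 64.8
t 10.8 tcp [ 0.4446 -0.0314  0.091 ] yaw 0.0 tilt 0.32 gap 59.3 F [ 0.4 -0.3 -2.1] 64.8 q [-0.1   0.23  2.02 -0.    0.88 -0.1 ]
dp [ 81.  182.6   1.9] turn -0.136
```

```bash
python3 -m pendant '{"jaw":[50,50,50,50,50],"dp":[[5,10,0],[16,37,0],[31,70,0],[47,105,0],[60,137,0]],"turn":[-0.01,-0.03,-0.06,-0.09,-0.12]}';  python3 -m pendant '{"jaw":[50,50,50,50,50],"dp":[[10,24,0],[16,38,0],[20,45,0],[20,45,0],[20,45,0]],"turn":[-0.016,-0.016,-0.016,-0.016,-0.016]}'; python3 go.py .6272 .0496 .0145 7.78
```

```text
time_s: 11.3
tcp_pos: [0.5812, 0.0301, 0.0867]
eef_rot: [-0.001, 0.663, 0.749, -0.0]
ft_force: [-0.0, -0.1, -1.5]
finger_gap: 0.0595
finger_force: 64.8
time_s: 11.8
tcp_pos: [0.621, 0.0539, 0.0873]
eef_rot: [-0.001, 0.657, 0.754, -0.001]
ft_force: [0.0, -0.2, -1.1]
finger_gap: 0.0592
finger_force: 64.8
t 11.8 tcp [0.621  0.0539 0.0873] yaw 7.81 tilt 0.13 gap 59.2 F [ 0.  -0.2 -1.1] 64.8 q [ 0.07  0.49  1.61 -0.    1.04 -0.07]
dp [-5.1  5.7 72.8] turn 0.0
```

```bash
python3 -m pendant '{"jaw":[50,50,50,50,50],"dp":[[-5,6,10],[-5,6,30],[-5,6,48],[-5,6,58],[-5,6,60]],"turn":[0,0,0,0,0]}'; python3 -m pendant '{"jaw":[50,50,50,50,50],"dp":[[0,0,4],[0,0,7],[0,0,9],[0,0,10],[0,0,10]],"turn":[0,0,0,0,0]}'; python3 go.py .6272 .0496 .0145 7.78
```

```text
time_s: 12.3
tcp_pos: [0.6275, 0.0493, 0.0266]
eef_rot: [-0.001, 0.658, 0.753, -0.001]
ft_force: [-0.7, 0.2, 0.0]
finger_gap: 0.0595
finger_force: 64.8
time_s: 12.8
tcp_pos: [0.6287, 0.0499, 0.0184]
eef_rot: [0.0, 0.657, 0.754, 0.0]
ft_force: [0.6, 0.6, -0.7]
finger_gap: 0.0594
finger_force: 64.8
t 12.8 tcp [0.6287 0.0499 0.0184] yaw 7.79 tilt 0.02 gap 59.4 F [ 0.6  0.6 -0.7] 64.8 q [ 0.06  0.57  1.67 -0.    0.9  -0.07]
dp [-0.1 -1.6  3.9] turn 0.0
```

```bash
python3 -m pendant '{"jaw":[50,50,50,50,50],"dp":[[0,-1,1],[0,-1,2],[0,-1,3],[0,-1,4],[0,-1,4]],"turn":[0,0,0,0,0]}'; python3 -m pendant '{"jaw":[60,64,70,78,85],"dp":[[0,0,0],[0,0,0],[0,0,0],[0,0,0],[0,0,0]],"turn":[0,0,0,0,0]}';python3 -m pendant '{"jaw":[85,85,85,85,85],"dp":[[0,0,0],[0,0,-20],[0,0,-50],[0,0,-80],[0,0,-90]],"turn":[0,0,0,0,0]}'; python3 go.py .4523 .069 .11 0
```

```text
time_s: 13.3
tcp_pos: [0.6277, 0.0497, 0.0145]
eef_rot: [0.0, 0.657, 0.754, 0.0]
ft_force: [-0.8, 1.0, 2.5]
finger_gap: 0.0591
finger_force: 65.2
time_s: 13.8
tcp_pos: [0.6277, 0.0498, 0.0142]
eef_rot: [0.0, 0.657, 0.754, -0.0]
ft_force: [0.2, 0.3, 0.1]
finger_gap: 0.0852
finger_force: 0.0
time_s: 14.3
tcp_pos: [0.6296, 0.0498, 0.1076]
eef_rot: [0.002, 0.657, 0.753, 0.002]
ft_force: [0.5, -0.3, 0.1]
finger_gap: 0.085
finger_force: 0.0
t 14.3 tcp [0.6296 0.0498 0.1076] yaw 7.79 tilt 0.35 gap 85.0 F [ 0.5 -0.3  0.1] 0.0 q [ 0.06  0.48  1.58 -0.    1.08 -0.08]
dp [  43.  -173.1   -3.5] turn 0.136
```

Tin placed, with contact at the expected height. Next the spool.

```bash
python3 -m pendant '{"jaw":[85,85,85,85,85],"dp":[[6,-25,0],[15,-65,0],[26,-105,0],[36,-145,0],[43,-173,0]],"turn":[0.02,0.05,0.09,0.12,0.136]}'; python3 -m pendant '{"jaw":[85,85,85,85,85],"dp":[[0,0,0],[0,0,10],[0,0,30],[0,0,45],[0,0,48]],"turn":[0,0,0,0,0]}'; python3 go.py .4523 .069 .019 0
```

```text
time_s: 14.8
tcp_pos: [0.4468, 0.0688, 0.1032]
eef_rot: [-0.001, 0.707, 0.707, -0.001]
ft_force: [0.2, 0.5, 0.4]
finger_gap: 0.0848
finger_force: 0.0
time_s: 15.3
tcp_pos: [0.4501, 0.0686, 0.0539]
eef_rot: [-0.001, 0.707, 0.707, -0.002]
ft_force: [-0.6, -0.4, 0.7]
finger_gap: 0.0854
finger_force: 0.0
t 15.3 tcp [0.4501 0.0686 0.0539] yaw -0.01 tilt 0.21 gap 85.4 F [-0.6 -0.4  0.7] 0.0 q [ 0.13  0.3   2.04 -0.    0.8   0.13]
dp [ 0.4  2.3 34.9] turn -0.0
```

```bash
python3 -m pendant '{"jaw":[85,85,85,85,85],"dp":[[0,2,6],[0,2,16],[0,2,28],[0,2,35],[0,2,35]],"turn":[0,0,0,0,0]}'; python3 -m pendant '{"jaw":[70,60,52,52,52],"dp":[[-0,0,0],[0,0,0],[0,0,0],[0,0,0],[0,0,0]],"turn":[0,0,0,0,0]}'; python3 -m pendant '{"jaw":[52,52,52,52,52],"dp":[[0,0,0],[0,0,-10],[0,0,-35],[0,0,-60],[0,0,-70]],"turn":[0,0,0,0,0]}'; python3 go.py .6407 -.0495 .09 7.78;  python3 -c "
from h import *
c=snap('scene');b=c['frame'];cv2.imwrite('pics/a4.png',cv2.resize(b[110:290,120:360],(800,600)))"
```

```text
time_s: 15.8
tcp_pos: [0.4519, 0.0688, 0.0203]
eef_rot: [-0.001, 0.707, 0.707, -0.001]
ft_force: [0.6, -0.6, -0.4]
finger_gap: 0.085
finger_force: 0.0
time_s: 16.3
tcp_pos: [0.4526, 0.0689, 0.0214]
eef_rot: [0.0, 0.707, 0.707, 0.0]
ft_force: [-0.4, 0.8, -0.1]
finger_gap: 0.0521
finger_force: 0.0
time_s: 16.8
tcp_pos: [0.454, 0.0691, 0.0938]
eef_rot: [0.001, 0.707, 0.707, 0.002]
ft_force: [0.9, -0.1, 0.0]
finger_gap: 0.0523
finger_force: 0.0
t 16.8 tcp [0.454  0.0691 0.0938] yaw -0.0 tilt 0.27 gap 52.3 F [ 0.9 -0.1  0. ] 0.0 q [ 0.13  0.25  1.99 -0.    0.9   0.13]
dp [-118.6  186.7    4.6] turn -0.136
```

View pics/a4.png

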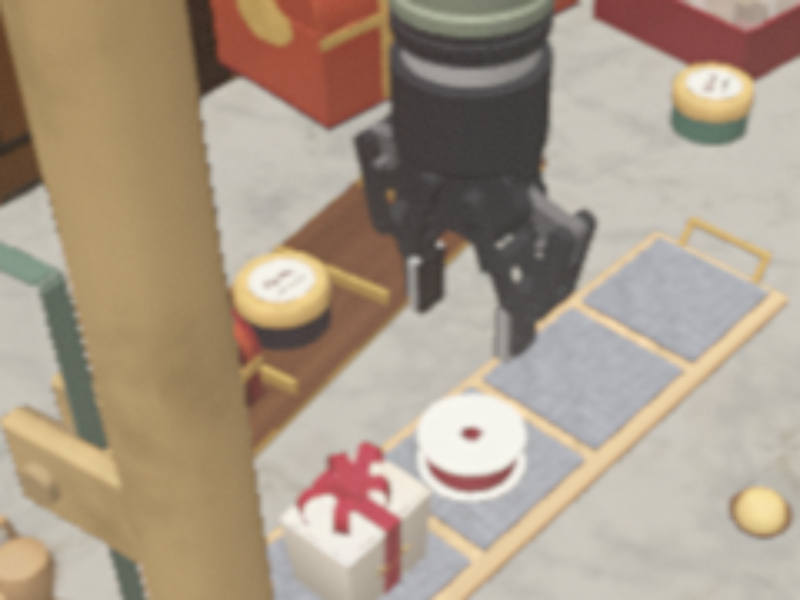

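The jaws closed with no force. The spool at (470,435) is unmoved and the tin stands in its bay. I'll check where the fingertips really are by projecting.

Run:
```python
from h import *
c=dict(np.load('scene.npz'));P=cloud(c)
for x in(.415,.425,.485):
  for z in(.09,.10,.11,.12):
    p=cv2.projectPoints(np.array([[x,.069,z]]),c['rvec'],c['tvec'],c['K'],None)[0].ravel(); print(x,z,(p-[120,110])/.3)
# depth points around spool & fingertips
m=np.hypot(P[...,0]-.452,P[...,1]-.069)<.03
q=P[m]; q=q[q[:,2]<.06]; print('spool',len(q),np.percentile(q[:,2],[50,90,98]),q[q[:,2]>.036].mean(0))
m=(np.abs(P[...,0]-.454)<.07)&(np.abs(P[...,1]-.069)<.02)&(P[...,2]>.07)
print('finger min z',np.sort(P[m][:,2])[:20:4]); f=P[m]; f=f[f[:,2]<.125]; print(f[np.argsort(f[:,2])][:40:5].round(3))
```

```text
0.415 0.09 [523.91757778 403.63172491]
0.415 0.1 [524.46059498 390.30377162]
0.415 0.11 [525.01353583 376.73224963]
0.415 0.12 [525.57667488 362.91042052]
0.425 0.09 [509.28339875 395.03085402]
0.425 0.1 [509.69098022 381.7205924 ]
0.425 0.11 [510.10595667 368.16883522]
0.425 0.12 [510.5285312  354.36894993]
0.485 0.09 [425.6444255  345.87414982]
0.485 0.1 [425.31419908 332.68606804]
0.485 0.11 [424.97822907 319.26860796]
0.485 0.12 [424.63636433 305.61573278]
spool 784 [0.04220552 0.04376647 0.04438203] [0.45148243 0.06968979 0.04262618]
finger min z [0.12158459 0.1221082  0.12402768 0.12489074 0.12584965]
[[0.482 0.07  0.122]
 [0.482 0.074 0.122]
 [0.481 0.077 0.125]]
```

The fingertips sit about 26 mm above the reported TCP at this opening, so the pads closed over the spool. I'll regrasp with TCP z near -0.002.

```bash
python3 -m pendant '{"jaw":[85,85,85,85,85],"dp":[[0,-1,0],[0,-1,0],[0,-1,10],[0,-1,30],[0,-1,50]],"turn":[0,0,0,0,0]}';  python3 -m pendant '{"jaw":[85,85,85,85,85],"dp":[[0,0,10],[0,0,20],[0,0,27],[0,0,30],[0,0,30]],"turn":[0,0,0,0,0]}'; python3 go.py .452 .069 -.002 0;  python3 -c "
from h import *
c=snap('scene');b=c['frame'];cv2.imwrite('pics/a5.png',cv2.resize(b[160:280,200:360],(800,600)))"
```

```text
time_s: 17.35
tcp_pos: [0.4508, 0.0688, 0.0394]
eef_rot: [-0.0, 0.707, 0.707, -0.001]
ft_force: [-0.3, 0.8, 0.4]
finger_gap: 0.085
finger_force: 0.0
time_s: 17.85
tcp_pos: [0.4514, 0.0689, 0.011]
eef_rot: [-0.0, 0.707, 0.707, -0.0]
ft_force: [0.0, 0.2, 0.9]
finger_gap: 0.0851
finger_force: 0.0
t 17.85 tcp [0.4514 0.0689 0.011 ] yaw 0.0 tilt 0.01 gap 85.1 F [0.  0.2 0.9] 0.0 q [ 0.13  0.37  2.09 -0.    0.69  0.13]
dp [ 0.1  0.6 13. ] turn 0.0
```

View pics/a5.png

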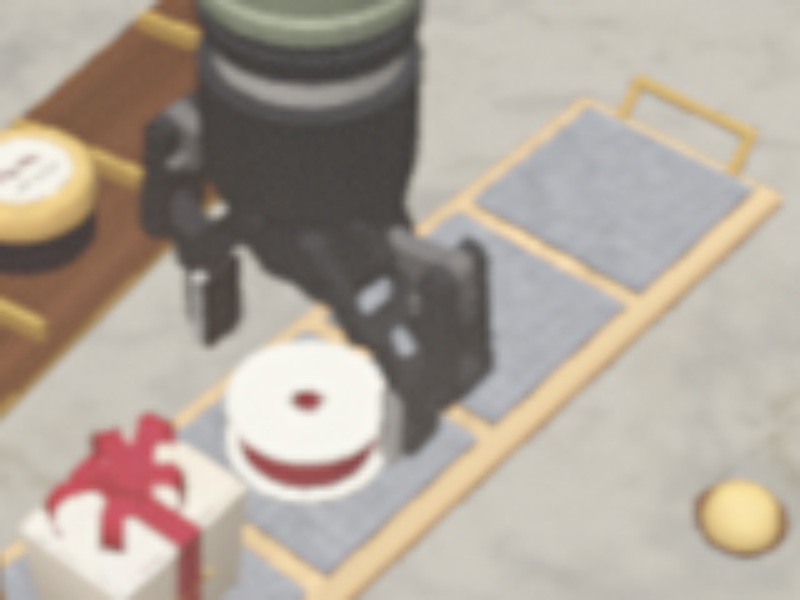

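The open jaws straddle the spool, with the near tip at (410,455) still high. Descend further.

```bash
python3 -m pendant '{"jaw":[85,85,85,85,85],"dp":[[0,1,4],[0,1,8],[0,1,12],[0,1,13],[0,1,13]],"turn":[0,0,0,0,0]}'; python3 -m pendant '{"jaw":[75,66,56,52,52],"dp":[[-0,0,0],[0,0,0],[0,0,0],[0,0,0],[0,0,0]],"turn":[0,0,0,0,0]}'; python3 go.py .6407 -.0495 .09 7.78;  python3 -c "
from h import *
c=snap('scene');b=c['frame'];cv2.imwrite('pics/a6.png',cv2.resize(b[160:280,200:360],(800,600)))"
```

```text
time_s: 18.4
tcp_pos: [0.4522, 0.0689, -0.002]
eef_rot: [-0.0, 0.707, 0.707, -0.0]
ft_force: [-1.0, -0.1, -0.1]
finger_gap: 0.0851
finger_force: 0.0
time_s: 18.9
tcp_pos: [0.4525, 0.0689, -0.0012]
eef_rot: [0.0, 0.707, 0.707, 0.0]
ft_force: [-0.7, -0.2, 5.6]
finger_gap: 0.06
finger_force: 63.8
t 18.9 tcp [ 0.4525  0.0689 -0.0012] yaw 0.0 tilt 0.02 gap 60.0 F [-0.7 -0.2  5.6] 63.8 q [ 0.13  0.39  2.1  -0.    0.65  0.13]
dp [-118.4  188.2  -91.1] turn -0.136
```

View pics/a6.png

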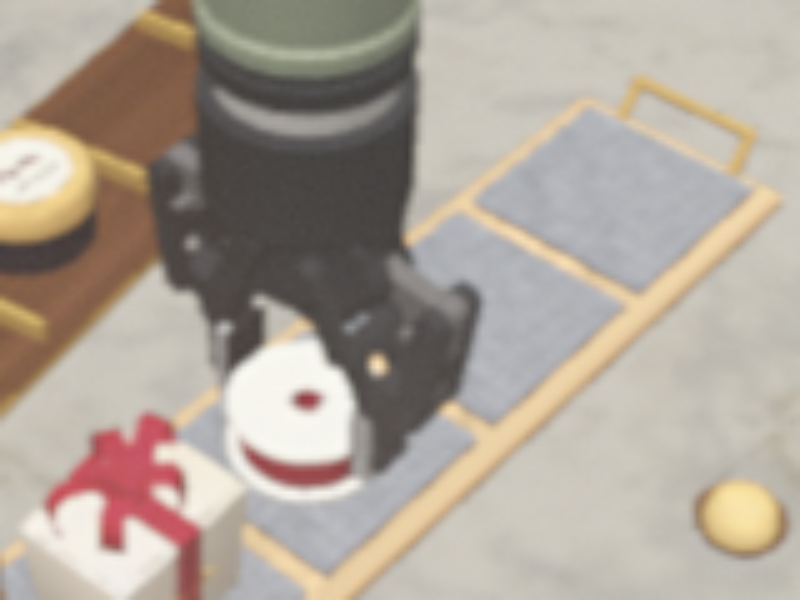

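The spool is gripped across both flanges (63 N, 60 mm). Lift and carry.

```bash
python3 -m pendant '{"jaw":[52,52,52,52,52],"dp":[[0,0,-10],[0,0,-30],[0,0,-55],[0,0,-75],[0,0,-80]],"turn":[0,0,0,0,0]}';python3 -m pendant '{"jaw":[52,52,52,52,52],"dp":[[-6,10,0],[-24,38,0],[-46,74,0],[-68,110,0],[-88,142,0]],"turn":[-0.01,-0.03,-0.06,-0.09,-0.12]}';  python3 -m pendant '{"jaw":[52,52,52,52,52],"dp":[[-5,20,0],[-8,38,0],[-8,48,0],[-8,48,0],[-8,48,0]],"turn":[-0.016,-0.016,-0.016,-0.016,-0.016]}'; python3 go.py .6407 -.0495 -.006 7.78
```

```text
time_s: 19.45
tcp_pos: [0.4541, 0.0691, 0.0807]
eef_rot: [0.002, 0.707, 0.707, 0.002]
ft_force: [0.7, 1.1, -1.4]
finger_gap: 0.0599
finger_force: 64.9
time_s: 19.95
tcp_pos: [0.5959, -0.0208, 0.0766]
eef_rot: [-0.001, 0.663, 0.749, -0.001]
ft_force: [0.5, -0.2, -1.1]
finger_gap: 0.0598
finger_force: 64.9
time_s: 20.45
tcp_pos: [0.642, -0.0212, 0.0773]
eef_rot: [-0.001, 0.657, 0.754, -0.001]
ft_force: [-0.3, -0.4, -0.0]
finger_gap: 0.0602
finger_force: 64.9
t 20.45 tcp [ 0.642  -0.0212  0.0773] yaw 7.82 tilt 0.14 gap 60.2 F [-0.3 -0.4 -0. ] 64.9 q [-0.05  0.52  1.58 -0.    1.04 -0.19]
dp [-27.9  -5.   83.3] turn 0.001
```

```bash
python3 -m pendant '{"jaw":[52,52,52,52,52],"dp":[[-14,-3,0],[-28,-5,10],[-28,-5,30],[-28,-5,46],[-28,-5,50]],"turn":[0,0,0,0,0]}';python3 -m pendant '{"jaw":[52,52,52,52,52],"dp":[[0,0,8],[0,0,16],[0,0,22],[0,0,26],[0,0,26]],"turn":[0,0,0,0,0]}';python3 go.py .6407 -.0495 -.006 7.78
```

```text
time_s: 20.95
tcp_pos: [0.6396, -0.051, 0.0259]
eef_rot: [-0.002, 0.658, 0.753, -0.001]
ft_force: [-0.6, 0.1, -0.7]
finger_gap: 0.0598
finger_force: 64.8
time_s: 21.45
tcp_pos: [0.6416, -0.0496, 0.0017]
eef_rot: [-0.0, 0.657, 0.754, -0.0]
ft_force: [0.1, 0.5, 0.5]
finger_gap: 0.0598
finger_force: 64.8
t 21.45 tcp [ 0.6416 -0.0496  0.0017] yaw 7.8 tilt 0.05 gap 59.8 F [0.1 0.5 0.5] 64.8 q [-0.1   0.6   1.65 -0.    0.89 -0.23]
dp [ 0.3 -0.9  7.7] turn 0.0
```

```bash
python3 -m pendant '{"jaw":[52,52,52,52,52],"dp":[[0,0,2],[0,-1,4],[0,-1,6],[0,-1,7],[0,-1,7.5]],"turn":[0,0,0,0,0]}'; python3 -m pendant '{"jaw":[61,65,70,78,85],"dp":[[0,0,0],[0,0,0],[0,0,0],[0,0,0],[0,0,0]],"turn":[0,0,0,0,0]}';python3 -m pendant '{"jaw":[85,85,85,85,85],"dp":[[0,0,0],[0,0,-20],[0,0,-50],[0,0,-90],[0,0,-125]],"turn":[0,0,0,0,0]}'; python3 go.py .448 .166 .12 1
```

```text
time_s: 21.95
tcp_pos: [0.6408, -0.0499, -0.0054]
eef_rot: [-0.0, 0.657, 0.754, -0.0]
ft_force: [0.6, -0.8, -1.1]
finger_gap: 0.0596
finger_force: 64.8
time_s: 22.45
tcp_pos: [0.641, -0.0499, -0.0052]
eef_rot: [0.0, 0.657, 0.754, 0.0]
ft_force: [-0.2, -0.4, -0.0]
finger_gap: 0.0851
finger_force: 0.0
time_s: 22.95
tcp_pos: [0.6409, -0.0498, 0.1213]
eef_rot: [0.0, 0.657, 0.754, 0.0]
ft_force: [0.5, -0.8, 0.1]
finger_gap: 0.085
finger_force: 0.0
t 22.95 tcp [ 0.6409 -0.0498  0.1213] yaw 7.8 tilt 0.02 gap 85.0 F [ 0.5 -0.8  0.1] 0.0 q [-0.1   0.48  1.52 -0.    1.13 -0.23]
dp [ 240.  -161.9    1.2] turn 0.119
```

```bash
python3 -m pendant '{"jaw":[85,85,85,85,85],"dp":[[25,-17,0],[65,-44,0],[105,-71,0],[145,-98,0],[185,-125,0]],"turn":[0.02,0.04,0.06,0.08,0.1]}'; python3 -m pendant '{"jaw":[85,85,85,85,85],"dp":[[32,-20,0],[54,-37,0],[54,-37,0],[54,-37,0],[54,-37,0]],"turn":[0.019,0.019,0.019,0.019,0.019]}'; python3 go.py .448 .166 .004 1
```

```text
time_s: 23.45
tcp_pos: [0.4905, 0.1176, 0.1198]
eef_rot: [0.0, 0.695, 0.719, 0.0]
ft_force: [-0.1, 1.3, -0.1]
finger_gap: 0.0848
finger_force: 0.0
time_s: 23.95
tcp_pos: [0.4538, 0.1686, 0.1198]
eef_rot: [0.0, 0.701, 0.713, 0.0]
ft_force: [1.0, -0.9, -0.0]
finger_gap: 0.0849
finger_force: 0.0
t 23.95 tcp [0.4538 0.1686 0.1198] yaw 0.94 tilt 0.05 gap 84.9 F [ 1.  -0.9 -0. ] 0.0 q [ 0.33  0.26  1.9  -0.    0.99  0.32]
dp [ -2.5  -6.  115.8] turn -0.001
```

```bash
python3 -m pendant '{"jaw":[85,85,85,85,85],"dp":[[-3,-6,5],[-3,-6,30],[-3,-6,55],[-3,-6,75],[-3,-6,80]],"turn":[0,0,0,0,0]}'; python3 -m pendant '{"jaw":[85,85,85,85,85],"dp":[[0,0,8],[0,0,15],[0,0,20],[0,0,22],[0,0,22]],"turn":[0,0,0,0,0]}'; python3 go.py .448 .166 .004 1;  python3 -c "
from h import *
c=snap('scene');b=c['frame'];cv2.imwrite('pics/a7.png',cv2.resize(b[180:300,160:320],(800,600)))"
```

```text
time_s: 24.45
tcp_pos: [0.4454, 0.1645, 0.0374]
eef_rot: [-0.001, 0.702, 0.713, -0.002]
ft_force: [-0.2, -0.1, 0.4]
finger_gap: 0.0853
finger_force: 0.0
time_s: 24.95
tcp_pos: [0.4472, 0.166, 0.0177]
eef_rot: [0.0, 0.701, 0.713, 0.0]
ft_force: [0.7, 1.1, 0.2]
finger_gap: 0.085
finger_force: 0.0
t 24.95 tcp [0.4472 0.166  0.0177] yaw 0.98 tilt 0.01 gap 85.0 F [0.7 1.1 0.2] 0.0 q [ 0.33  0.38  2.04 -0.    0.72  0.31]
dp [-0.1  0.8 13.7] turn -0.0
```

View pics/a7.png

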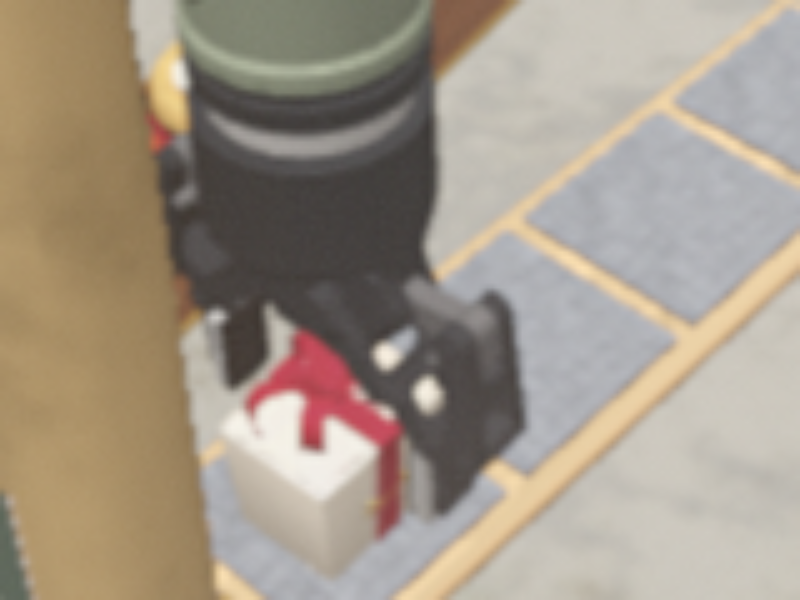

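The tips straddle the box and the palm sits just above the bow at (310,335), with no force yet. Go down a little at a time.

```bash
python3 -m pendant '{"jaw":[85,85,85,85,85],"dp":[[0,1,1.5],[0,1,3],[0,1,4.5],[0,1,6],[0,1,6]],"turn":[0,0,0,0,0]}'; python3 -m pendant '{"jaw":[85,85,85,85,85],"dp":[[0,0,1],[0,0,2],[0,0,3],[0,0,4],[0,0,4]],"turn":[0,0,0,0,0]}'
```

```text
time_s: 25.5
tcp_pos: [0.4479, 0.1659, 0.0115]
eef_rot: [-0.0, 0.701, 0.713, -0.0]
ft_force: [0.1, 0.1, -0.2]
finger_gap: 0.085
finger_force: 0.0
time_s: 26.0
tcp_pos: [0.448, 0.166, 0.0075]
eef_rot: [-0.0, 0.701, 0.713, -0.0]
ft_force: [0.5, -0.0, 0.6]
finger_gap: 0.0854
finger_force: 0.0
```

```bash
python3 -m pendant '{"jaw":[85,85,85,85,85],"dp":[[0,0,1],[0,0,2],[0,0,3],[0,0,3],[0,0,3]],"turn":[0,0,0,0,0]}'; python3 -m pendant '{"jaw":[70,55,42,40,40],"dp":[[0,0,0],[0,0,0],[0,0,0],[0,0,0],[0,0,0]],"turn":[0,0,0,0,0]}'; python3 go.py .448 .166 .0045 1
```

```text
time_s: 26.5
tcp_pos: [0.4481, 0.166, 0.0046]
eef_rot: [0.0, 0.701, 0.713, -0.0]
ft_force: [0.4, -0.1, 0.6]
finger_gap: 0.0855
finger_force: 0.0
time_s: 27.0
tcp_pos: [0.4482, 0.1661, 0.0049]
eef_rot: [0.0, 0.701, 0.713, 0.0]
ft_force: [-0.6, -0.8, 4.2]
finger_gap: 0.0477
finger_force: 61.5
t 27.0 tcp [0.4482 0.1661 0.0049] yaw 0.97 tilt 0.02 gap 47.7 F [-0.6 -0.8  4.2] 61.5 q [ 0.33  0.4   2.05 -0.    0.69  0.31]
dp [-0.  -0.2  0.4] turn -0.0
```

```bash
python3 -m pendant '{"jaw":[40,40,40,40,40],"dp":[[0,0,-10],[0,0,-30],[0,0,-60],[0,0,-90],[0,0,-105]],"turn":[0,0,0,0,0]}'; python3 go.py .6543 -.1486 .11 7.78
```

```text
time_s: 27.5
tcp_pos: [0.4492, 0.1664, 0.1125]
eef_rot: [0.001, 0.701, 0.713, 0.002]
ft_force: [-0.0, 1.1, -0.6]
finger_gap: 0.0477
finger_force: 62.1
t 27.5 tcp [0.4492 0.1664 0.1125] yaw 0.97 tilt 0.23 gap 47.7 F [-0.   1.1 -0.6] 62.1 q [ 0.33  0.25  1.92 -0.    0.96  0.31]
dp [-318.4  199.7    2.9] turn -0.119
```

```bash
python3 -m pendant '{"jaw":[40,40,40,40,40],"dp":[[-14,9,0],[-45,28,0],[-80,50,0],[-115,72,0],[-150,94,0]],"turn":[0,0,0,0,0]}'; python3 -m pendant '{"jaw":[40,40,40,40,40],"dp":[[-35,22,0],[-70,44,0],[-105,66,0],[-140,88,0],[-165,103,0]],"turn":[-0.02,-0.04,-0.07,-0.1,-0.119]}'; python3 -m pendant '{"jaw":[40,40,40,40,40],"dp":[[0,0,0],[0,0,0],[0,0,0],[0,0,0],[0,0,0]],"turn":[0,0,0,0,0]}'; python3 go.py .6543 -.1486 0 7.78
```

```text
time_s: 28.0
tcp_pos: [0.5451, 0.0163, 0.1101]
eef_rot: [0.0, 0.701, 0.713, 0.0]
ft_force: [0.1, 1.2, -1.8]
finger_gap: 0.0478
finger_force: 62.1
time_s: 28.5
tcp_pos: [0.6514, -0.148, 0.1097]
eef_rot: [0.0, 0.658, 0.753, -0.0]
ft_force: [1.0, 0.7, -0.3]
finger_gap: 0.0481
finger_force: 62.0
time_s: 29.0
tcp_pos: [0.6501, -0.1446, 0.11]
eef_rot: [-0.0, 0.657, 0.754, -0.0]
ft_force: [0.3, 0.8, -1.2]
finger_gap: 0.0479
finger_force: 62.1
t 29.0 tcp [ 0.6501 -0.1446  0.11  ] yaw 7.85 tilt 0.0 gap 47.9 F [ 0.3  0.8 -1.2] 62.1 q [-0.24  0.53  1.48 -0.    1.14 -0.37]
dp [ -4.5   3.6 110. ] turn 0.001
```

```bash
python3 -m pendant '{"jaw":[40,40,40,40,40],"dp":[[-4,4,10],[-4,4,35],[-4,4,60],[-4,4,75],[-4,4,80]],"turn":[0,0,0,0,0]}'; python3 -m pendant '{"jaw":[40,40,40,40,40],"dp":[[0,0,8],[0,0,16],[0,0,22],[0,0,25],[0,0,25]],"turn":[0,0,0,0,0]}'; python3 go.py .6543 -.1486 0 7.78
```

```text
time_s: 29.5
tcp_pos: [0.6537, -0.1486, 0.0272]
eef_rot: [-0.002, 0.657, 0.754, -0.001]
ft_force: [-0.4, -0.2, -1.8]
finger_gap: 0.0477
finger_force: 62.1
time_s: 30.0
tcp_pos: [0.6548, -0.149, 0.0045]
eef_rot: [-0.0, 0.657, 0.754, -0.0]
ft_force: [-0.1, 0.1, -1.0]
finger_gap: 0.048
finger_force: 62.1
t 30.0 tcp [ 0.6548 -0.149   0.0045] yaw 7.79 tilt 0.02 gap 48.0 F [-0.1  0.1 -1. ] 62.1 q [-0.24  0.64  1.57 -0.    0.93 -0.38]
dp [ 0.5 -0.4  4.5] turn 0.0
```

```bash
python3 -m pendant '{"jaw":[40,40,40,40,40],"dp":[[0,0,1],[0,0,2],[0,0,3],[0,0,4],[0,0,4.5]],"turn":[0,0,0,0,0]}'; python3 -m pendant '{"jaw":[48,52,60,72,85],"dp":[[0,0,0],[0,0,0],[0,0,0],[0,0,0],[0,0,0]],"turn":[0,0,0,0,0]}'; python3 -m pendant '{"jaw":[85,85,85,85,85],"dp":[[0,0,0],[0,0,-20],[0,0,-55],[0,0,-95],[0,0,-140]],"turn":[0,0,0,0,0]}'; python3 -m pendant '{"jaw":[85,85,85,85,85],"dp":[[-10,-30,0],[-30,-75,0],[-60,-120,0],[-95,-160,0],[-130,-200,0]],"turn":[0,0,0,0,0]}'; python3 -m pendant '{"jaw":[85,85,85,85,85],"dp":[[-40,-20,0],[-80,-40,0],[-120,-60,0],[-150,-75,0],[-170,-80,0]],"turn":[0,0,0,0,0]}'; python3 go.py;  python3 -c "
from h import *
c=snap('top','top9.png');s=snap('scene','s9.png');cv2.imwrite('pics/t9c.png',cv2.resize(c['frame'][90:285,90:345],None,fx=3,fy=3,interpolation=2))"
```

```text
time_s: 30.5
tcp_pos: [0.6549, -0.149, 0.0002]
eef_rot: [0.0, 0.657, 0.753, -0.0]
ft_force: [-0.6, 0.9, -1.0]
finger_gap: 0.048
finger_force: 62.1
time_s: 31.0
tcp_pos: [0.6551, -0.149, 0.0004]
eef_rot: [0.0, 0.657, 0.754, 0.0]
ft_force: [0.4, 0.2, 0.0]
finger_gap: 0.0836
finger_force: 0.0
time_s: 31.5
tcp_pos: [0.6541, -0.1488, 0.1407]
eef_rot: [-0.001, 0.657, 0.754, -0.001]
ft_force: [1.4, 0.5, -0.3]
finger_gap: 0.0848
finger_force: 0.0
time_s: 32.0
tcp_pos: [0.4797, -0.2979, 0.1406]
eef_rot: [0.0, 0.657, 0.754, -0.0]
ft_force: [0.7, -0.7, 0.2]
finger_gap: 0.085
finger_force: 0.0
time_s: 32.5
tcp_pos: [0.4233, -0.4789, 0.1402]
eef_rot: [0.0, 0.658, 0.753, -0.0]
ft_force: [0.1, -0.2, 0.3]
finger_gap: 0.0853
finger_force: 0.0
t 32.5 tcp [ 0.4233 -0.4789  0.1402] yaw 7.65 tilt 0.04 gap 85.3 F [ 0.1 -0.2  0.3] 0.0 q [-0.86  0.46  1.51 -0.    1.17 -1.  ]
```

View pics/t9c.png

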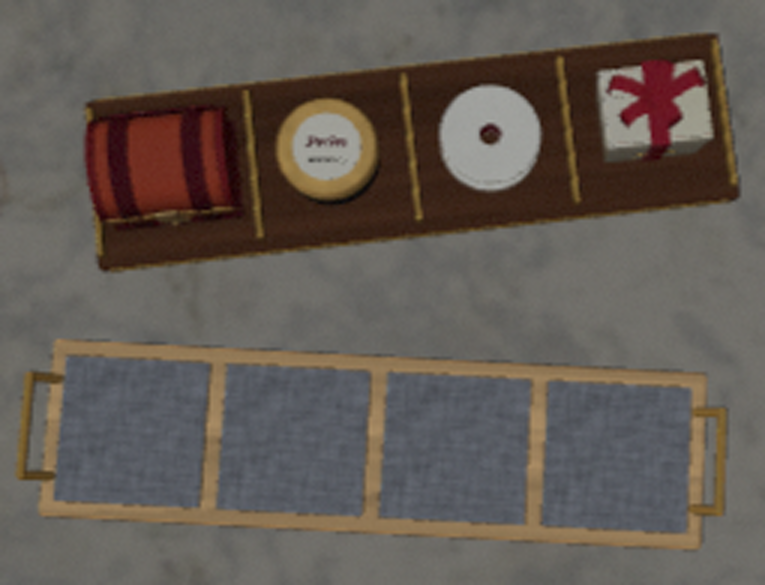

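View pics/s9.png

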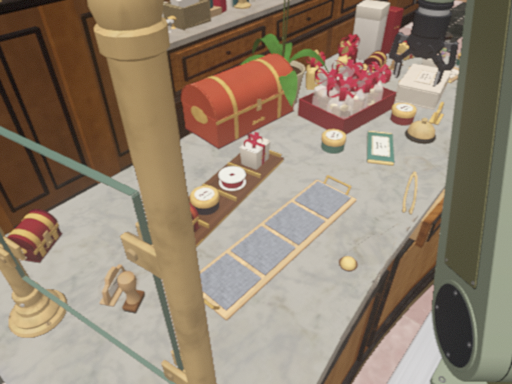

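All four stand in their bays in reverse order: chest (165,165), tin (327,150), spool (490,137) and ballotin (655,105) in the crop. Now a numeric check of centring.

Run:
```python
from h import *
c=dict(np.load('top.npz'));P=cloud(c)
o=np.array([.634,0]);a=np.radians(7.78);R=np.array([[np.cos(a),-np.sin(a)],[np.sin(a),np.cos(a)]])
L=(P[...,:2]-o)@R
for n,y,z0,z1 in(('chest',.15,.03,.085),('tin',.05,.042,.06),('spool',-.05,.03,.048),('ballotin',-.15,.055,.067)):
    m=(abs(L[...,0])<.07)&(abs(L[...,1]-y)<.05)&(P[...,2]>z0)&(P[...,2]<z1)
    s=L[m]*1000; r=cv2.minAreaRect(s.astype(np.float32)); print(n,'c',np.round(r[0],1),np.round(r[1],1),round(r[2],1),'top',np.percentile(P[m][:,2],[50,98]).round(4))
```

```text
chest c [  0.3 150.1] [82.5 69.1] 89.3 top [0.0701 0.077 ]
tin c [-0.5 50.6] [62.5 60.7] 84.5 top [0.0487 0.0516]
spool c [ -0.7 -50.1] [61.3 61.9] 38.0 top [0.0371 0.0403]
ballotin c [  -0.3 -150. ] [50.9 64.7] 0.3 top [0.0654 0.067 ]
```

Every piece is within 1 mm of its bay centre, standing flat and square. Handing in.

```bash
python3 -c "
from workcell import *
print(hand_in())"
```

```text
the job is handed in; nothing more can be done
None
```

The four pieces stand upright in the display rack in reverse order (chest, tin, spool, ballotin from the left), each within about 1 mm of its bay centre by camera; I handed in at about 33 s, after one missed grip on the spool that left it unmoved.

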